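Move a six-blade test plug from its rack into the test socket

ROBOT

A 7-joint arm with a two-finger parallel gripper is mounted at the origin on the work surface. World frame = base frame: x ahead of the robot, y to its left, z up, the work surface at z = 0. Lengths are in mm, angles in rad, forces in N, time in s.
With the tool pointing down it reaches from about 400 to 875 mm from the base axis. Payload 4.4 kg.
Tool frame: the origin (TCP) lies where the fingers leave the gripper's body, on its centre line; the fingertips stand 73 mm ahead of it and the grasp point (between the pads) lies 54 mm ahead of it; z points along the fingers, y is the line along which they close (so a half turn about z gives the same grasp; the last joint's range is limited). The gripper opens to 85 mm and grips with 20 to 120 N. Pads are 22 mm wide; open, the fingers measure 114 mm over their backs; the gripper's body (76 mm by 85 mm) begins 54 mm behind the grasp point. The pads swing forward as they close: fully open they stand 13 mm farther back than shut.
Start: joints at [1.257, 0.628, 0.038, 1.517, -0.027, 0.996, -0.02], TCP at [159.451, -630.152, 303.913] pointing down, gripper open.
Joint ranges: [-3.06, 3.06], [-0.37, 2.12], [-1.25, 1.32], [0.18, 2.47], [-1.1, 4.24], [0.23, 1.98], [-2.94, 2.94]. Speed limits (rad/s): [2.57, 2.57, 3.14, 3.14, 3.14, 3.14, 3.14].

INTERFACE

Orientations are given as [roll, pitch, yaw] about the fixed x, y, z axes, in that order (R = Rz(yaw) Ry(pitch) Rx(roll)).
In Python, from cell import ctrl gives the robot as it stands.
- The arm moves only by the tool send_rows, never from a script. Its argument "rows" is a list that holds one entry, the list of rows, each a list of 6 numbers: the shift along the tool's x, y, z in cm, then the turn, a rotation vector about the tool's x, y, z in rad. In form: [[[tx, ty, tz, wx, wy, wz], ...]]. A call has 1 to 10 rows; each row is the pose to reach, as a shift and turn from the pose commanded when the call began, along the tool's axes at that moment; what a row does not reach only later rows make up. A row lasts 1/10 s, in which the tool goes at most 50 mm and 8.59 degrees, less where a joint would pass 70% of its speed; a pose out of reach is approached as far as the arm can. A call with a gripper value outside its range is refused whole. "grip" is the closure in counts, from 0 (fully open) to 255 (shut), set as the call begins (left out, the last holds). The fingers move at their own pace and stop on an object; the grip force is fixed at half the most. Time passes only in rows, so rows that repeat a pose let the fingers close. It gives the time, the measured TCP pose, the force, the opening and the grip force at its end, in the units of the state.
- ctrl.read_state(): the state, without advancing time (a new reading comes with each control period).
- ctrl.get_image(name): name is "side" or "top"; returns a dict with "pixels" (384x512x3 uint8, red, green, blue), "fx", "fy", "cx", "cy" (pixels), "D" ([k1, k2, p1, p2, k3] as OpenCV has them; the pictures are not rectified), "extrinsics" (4x4, takes a point from camera to world coordinates). Camera axes: x right, y up, looking along -z (the intrinsics and any distortion apply to the point x, -y, -z); pixel columns grow to the right and rows downward; lengths in mm; the calibration is good to about 2 mm. A picture is of the moment at which its call begins. There is no depth.
- ctrl.finish_job(): hands the job in; it is judged then, once.
The state is a dict: "clock": time; "qpos": joint angles; "qd": joint speeds; "tau": joint torques, N m; "eef_pos": TCP position; "tool_rot": TCP orientation; "force": force on the tool from outside, world axes, zero at the start; "torque": the same for the moment, N m; "width": finger opening in mm; "gripper_force": force on a finger pad.
Only numpy, scipy, OpenCV 4.12 (cv2) and the standard library are available. Lean on these libraries where they do the work, as an engineer would, in place of code of your own. Each camera call takes 0.05 s, during which the arm holds its last target. There are 200 camera calls.

TASK

Lift the green-gripped six-blade test plug straight up out of its aluminium guides, stand it in the groove of the blue rest block and let go of it there. Then take its grip by the other two faces, because the socket's white cheeks leave no room for fingers beside the grip, and lower it until all six blades are fully home in the six slots of the socket, its black bar flush on the slotted face. Let go, and leave everything else on the bench where it is.

Things in the scene. Friction and masses are not known exactly. Their poses are not given: they have to be found in the camera images.
- plug_grip (a point): Centre of the green grip of the test plug (loose, about 250 g): an upright square post 34 x 34 mm, 50 mm tall (25 mm above and below this point), on the middle of a black bar 130 mm long (x), 20 mm thick (y), 20 mm high. The bar's underside is 45 mm and the blade tips 73 mm below this point. z is up when the plug stands. Works equally well turned end for end.
- plug: The same plug; origin midway between the blade tips, on its underside. Six brass blades in a row along x under the bar at 22 mm pitch (x = -55, -33, -11, 11, 33, 55 mm), each 10 mm (x) by 5 mm (y), 28 mm long, the last 4 mm narrower (7 x 3 mm).
- rack_top (a point): Grey rack, fixed, in which the plug stands at the start, its x along the rack's x: centre of the top face (150 mm x by 50 mm y, 40 mm above the bench) on which the plug's bar lies, blades in a groove below.
- rack: The same rack; origin under its centre. At each end, 27 to 74 mm from the centre along x, two aluminium guide plates 24 mm apart (y) flank the bar, 65 mm tall above the top face, outer end closed. The plug comes out only straight up (100 mm up clears everything) and its grip can be taken only with the fingers on its two y faces.
- rest_top (a point): Blue rest block, fixed, 150 mm (x) by 50 mm (y) by 40 mm high: centre of its top face. A groove 11 mm wide (y), 130 mm long, 40 mm deep runs along x; the blades hang free in it while the plug's bar lies on the face, grip centre then 45 mm above this point. Nothing stands above the face: the grip is free on all four sides.
- socket_top (a point): Test socket, fixed: centre of its yellow slotted face, 40 mm above the bench, 150 mm (x) by 52 mm (y). Six slots in a row along x at 22 mm pitch (x = -55 to 55 mm), each 13 mm (x) by 8 mm (y), with 2 mm chamfers, 40 mm deep. Seated, the plug's x lies along this x (either way round), its bar on this face, grip centre 45 mm above this point.
- socket: The same socket; origin under its centre. Along both long sides, 26 to 44 mm from the centre in y, a white cheek 150 mm long stands 70 mm above the slotted face, as high as the seated grip, so there fingers fit only on the grip's x faces. Both x ends are open.
- spare: A spare plug lying on its side, red grip, four blades, 130 mm long. Leave it alone.
- mug: White mug, 80 mm across, 90 mm tall, origin under its centre. Leave it alone.
- driver: Screwdriver lying on the bench, 180 mm long. Leave it alone.
- meter: Yellow hand-held meter lying flat, 180 x 90 x 40 mm. Leave it alone.
- tape: Blue ring (tape core), 100 mm across, 20 mm high. Leave it alone.
- jar: Small jar, 60 mm across, 80 mm tall. Leave it alone.
- notebook: Notebook, 150 x 210 x 12 mm. Leave it alone.
Mind the look-alikes: they are no part of the job. Leave any purple look-alike of the socket alone.

How it is judged:
By the outcome, as a careful person would: the job done as asked, in the order asked, and still so for the second after the job is handed in, with the robot touching nothing.
It also fails if it takes over 72 s, if anything falls off the work surface, if the arm or the gripper's body presses on something with over 40 N, if the wrist force passes 120 N, or if a joint passes its speed limit or range.

## Working session

There is one attempt and no reset: what is moved stays moved. The work goes in short steps, Python scripts to look and compute and a tool call to move; the robot and the scene stay as the last step left them, time stands still between calls to the robot, and variables do not carry over. Pictures are saved under pics/ and viewed, at most 10 in all, crops included, and the job is handed in when it is done.

Besides the shell and the picture viewer there is one more tool, called after "Call:" by a JSON object that holds its "name" and its "arguments". send_rows: Moves the arm, as the interface text tells. Its arguments: {"type":"object","properties":{"rows":{"type":"array","items":{"type":"array","items":{"type":"array","items":{"type":"number"}}}},"grip":{"type":"number"}},"required":["rows"]}

```bash
ls; mkdir -p pics
python3 - <<'E'
from cell import ctrl
import cv2,pickle
s=ctrl.read_state();print({k:s[k] for k in('clock','eef_pos','tool_rot','width','force')})
for n in('side','top'):
    im=ctrl.get_image(n);pickle.dump(im,open(f'{n}0.pkl','wb'))
    cv2.imwrite(f'pics/{n}0.png',cv2.resize(im['pixels'][:,:,::-1],(800,600),interpolation=cv2.INTER_CUBIC))
    print(n,im['fx'],im['cx'],im['cy'],im['D'],im['extrinsics'])
E
```

```text
pics
{'clock': 0.0, 'eef_pos': array([ 159.33341794, -629.66522402,  303.00474075]), 'tool_rot': array([-3.13970512e+00,  3.69863256e-05,  2.47820063e-01]), 'width': 85.37426576510292, 'force': array([ 0.10979369, -0.28698084,  0.50681945])}
side 472.2820262653955 258.99698868339556 198.19597862900397 [-0.09273129  0.          0.          0.          0.        ] [[-9.94280117e-01  7.55588186e-02 -7.54845290e-02  4.13139646e+02]
 [-1.06738827e-01 -6.78333731e-01  7.26959540e-01  1.26804995e+03]
 [ 3.72450184e-03  7.30858546e-01  6.82518801e-01  1.25844672e+03]
 [ 0.00000000e+00  0.00000000e+00  0.00000000e+00  1.00000000e+00]]
top 394.219429224308 257.5774403771431 188.89960628219148 [0.02404411 0.         0.         0.         0.        ] [[ 8.76100151e-03  9.96567882e-01 -8.23146490e-02  4.55087385e+02]
 [-9.99961545e-01  8.76353893e-03 -3.30477915e-04  8.97951243e+00]
 [ 3.92023956e-04  8.23143789e-02  9.96606336e-01  1.37747290e+03]
 [ 0.00000000e+00  0.00000000e+00  0.00000000e+00  1.00000000e+00]]
```

View pics/top0.png

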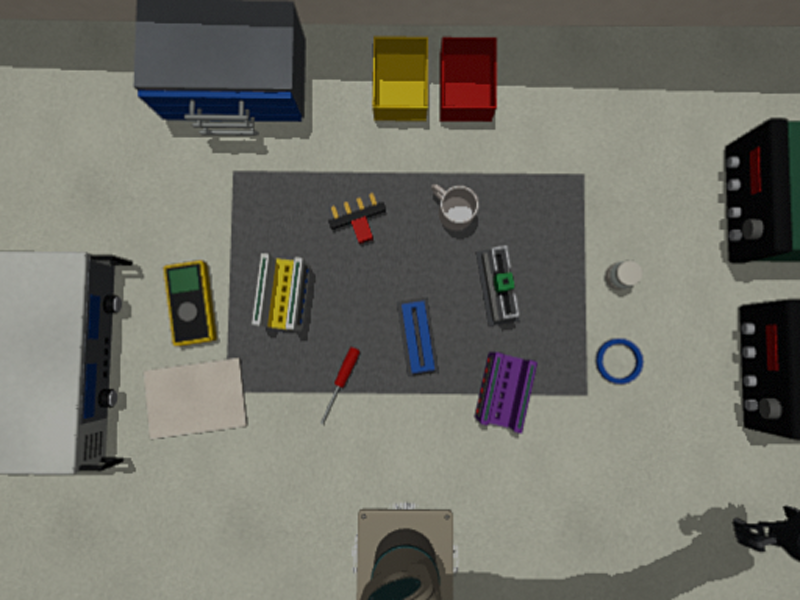

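View pics/side0.png

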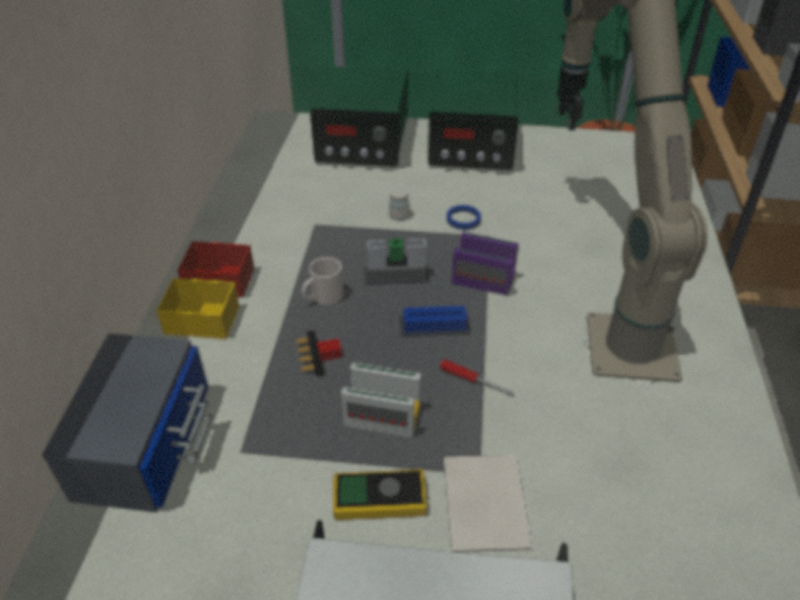

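```bash
cat > h.py <<'E'
import numpy as np,cv2,pickle
def load(n): return pickle.load(open(n,'rb'))
def K(im): return np.array([[im['fx'],0,im['cx']],[0,im['fy'],im['cy']],[0,0,1.]])
F=np.diag([1.,-1,-1])
def at_z(im,uv,z):
    uv=np.array(uv,float).reshape(-1,1,2)
    p=cv2.undistortPoints(uv,K(im),np.array(im['D']))[:,0]
    d=np.c_[p,np.ones(len(p))]@F.T@im['extrinsics'][:3,:3].T
    c=im['extrinsics'][:3,3]; z=np.broadcast_to(z,len(d))
    return c+d*((z-c[2])/d[:,2])[:,None]
def proj(im,P):
    P=np.array(P,float).reshape(-1,3);E=im['extrinsics']
    q=(P-E[:3,3])@E[:3,:3]@F.T
    return cv2.projectPoints(q,np.zeros(3),np.zeros(3),K(im),np.array(im['D']))[0][:,0]
def crop(im,x,y,w,h,s):
    return cv2.resize(im['pixels'][y:y+h,x:x+w,::-1],(int(w*s),int(h*s)),interpolation=cv2.INTER_CUBIC)
E
python3 - <<'E'
from h import *
t,s=load('top0.pkl'),load('side0.pkl')
a=np.hstack([crop(t,x,y,44,60,6) for x,y in((298,152),(246,186),(158,157))])
b=np.hstack([crop(s,x,y,58,52,4.55) for x,y in((225,140),(250,178),(213,230))])
b=cv2.resize(b,(792,236))
cv2.imwrite('pics/c1.png',np.vstack([a,b]))
E
```

```text
(no output)
```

View pics/c1.png

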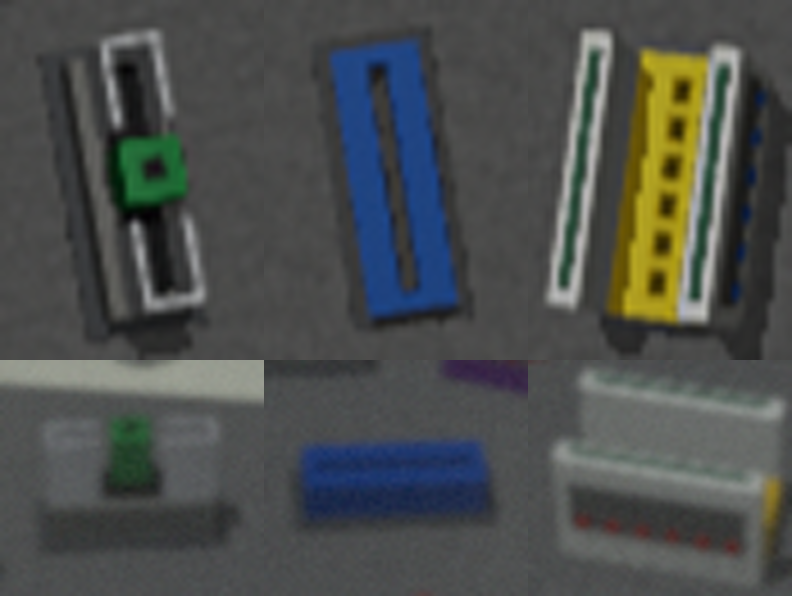

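```bash
cat >> h.py <<'E'
def px(pts,off,pan,s=6): return [(off[0]+(x-264*pan+.5)/s-.5,off[1]+(y+.5)/s-.5) for x,y in pts]
E
python3 - <<'E'
from h import *
t=load('top0.pkl')
def rep(n,P,long):
    c=P.mean(0);d=P[long[1]].mean(0)-P[long[0]].mean(0)
    print(n,c.round(1),'yaw',round(np.arctan2(d[1],d[0]),4),'len',np.linalg.norm(d).round(1)); return c,np.arctan2(d[1],d[0])
R=at_z(t,px([(103,42),(160,32),(204,303),(146,306)],(298,152),0),105.);rep('guides(148x~28)',R,([2,3],[0,1]));print(np.linalg.norm(R[0]-R[1]))
G=at_z(t,px([(153,168)],(298,152),0),110.);print('grip',G)
B=at_z(t,px([(330,52),(417,42),(458,306),(370,318)],(246,186),1),40.);rep('rest150',B,([2,3],[0,1]));print(np.linalg.norm(B[0]-B[1]))
S=at_z(t,px([(682,92),(677,129),(671,167),(667,205),(662,243),(657,282)],(158,157),2),39.);rep('slots110',S,([5],[0]))
C=at_z(t,px([(583,32),(611,32),(576,305),(547,303),(714,46),(742,48),(707,320),(678,318)],(158,157),2),110.);rep('cheeks150',C,([2,3,6,7],[0,1,4,5]));print(np.linalg.norm(C[:4].mean(0)-C[4:].mean(0)),'should 70')
E
```

```text
guides(148x~28) [ 591.2 -202.8  105. ] yaw 0.1557 len 146.9
31.460744420661218
grip [[ 591.83187472 -201.93936744  110.        ]]
rest150 [475.9 -23.9  40. ] yaw 0.1587 len 150.8
49.64824818780582
slots110 [567.7 269.7  39. ] yaw -0.1057 len 108.9
cheeks150 [567.8 269.1 110. ] yaw -0.1038 len 147.7
70.85169174882427 should 70
```

```bash
cat >> h.py <<'E'
from scipy.spatial.transform import Rotation as Ro
def plan(xyz,yaw,s=None):
    if s is None:
        from cell import ctrl; s=ctrl.read_state()
    R=Ro.from_euler('xyz',s['tool_rot']); T=Ro.from_euler('xyz',[np.pi,0,yaw])
    print('t',round(s['clock'],2),'pos',np.round(s['eef_pos'],1),'rot',np.round(s['tool_rot'],4),'w',round(s['width'],1),'F',np.round(s['force'],1),'q7',np.round(s['qpos'][6],2))
    print('shift cm',np.round(R.inv().apply(np.array(xyz)-s['eef_pos'])/10,2),'rotvec',np.round((R.inv()*T).as_rotvec(),4))
E
python3 -c "
from h import *
plan((591.5,-202.4,240),.157)"
```

```text
t 0.1 pos [ 159.4 -629.7  303.1] rot [-3.1399 -0.      0.2478] w 85.4 F [0.7 0.4 0.6] q7 -0.02
shift cm [ 52.37 -30.82   6.36] rotvec [-0.0017  0.0001  0.0908]
```

Call:
{"name": "send_rows", "arguments": {"rows": [[[2,-1.2,0,0,0,0.01],[6,-3.5,0,0,0,0.02],[10,-5.9,0.3,0,0,0.03],[14,-8.2,0.6,0,0,0.04],[18,-10.6,1,0,0,0.05],[22,-13,1.5,0,0,0.06],[26,-15.3,2,0,0,0.07],[30,-17.7,2.5,0,0,0.08],[34,-20,3,0,0,0.09],[38,-22.4,3.5,0,0,0.09]]], "grip": 0}}

```text
clock: 1.1
eef_pos: [473.9, -318.3, 268.5]
tool_rot: [-3.142, 0.0, 0.157]
force: [0.1, -0.1, 0.3]
width: 85.7
gripper_force: 0.0
```

```bash
python3 -c "
from h import *
plan((591.5,-202.4,240),.157)"
```

```text
t 1.1 pos [ 473.9 -318.3  268.5] rot [-3.1415e+00  4.0000e-04  1.5750e-01] w 85.7 F [ 0.1 -0.1  0.3] q7 -0.83
shift cm [13.43 -9.61  2.85] rotvec [-0.0001  0.0004  0.0005]
```

Call:
{"name": "send_rows", "arguments": {"rows": [[[4,-2.8,0.8,0,0,0],[8,-5.7,1.7,0,0,0],[11,-7.9,2.4,0,0,0],[13,-9.3,2.8,0,0,0],[13.4,-9.6,2.9,0,0,0],[13.4,-9.6,2.9,0,0,0],[13.4,-9.6,2.9,0,0,0]]]}}

```text
clock: 1.8
eef_pos: [588.9, -205.8, 239.9]
tool_rot: [3.141, 0.001, 0.156]
force: [0.2, 0.5, -0.7]
width: 85.3
gripper_force: 0.0
```

Run:
```python
from h import *
from cell import ctrl
for n in('top','side'):pickle.dump(ctrl.get_image(n),open(n+'1.pkl','wb'))
plan((591.5,-202.4,140),.157)
t,s=load('top1.pkl'),load('side1.pkl')
cv2.imwrite('pics/c2.png',np.hstack([crop(t,285,140,66,80,6),crop(s,220,90,66,80,6)]))
```

```text
t 1.9 pos [ 589.  -206.   240.3] rot [3.1406e+00 6.0000e-04 1.5480e-01] w 85.5 F [0.2 0.2 1. ] q7 -1.08
shift cm [ 0.31 -0.33 10.02] rotvec [ 0.001   0.0006 -0.0022]
```

View pics/c2.png

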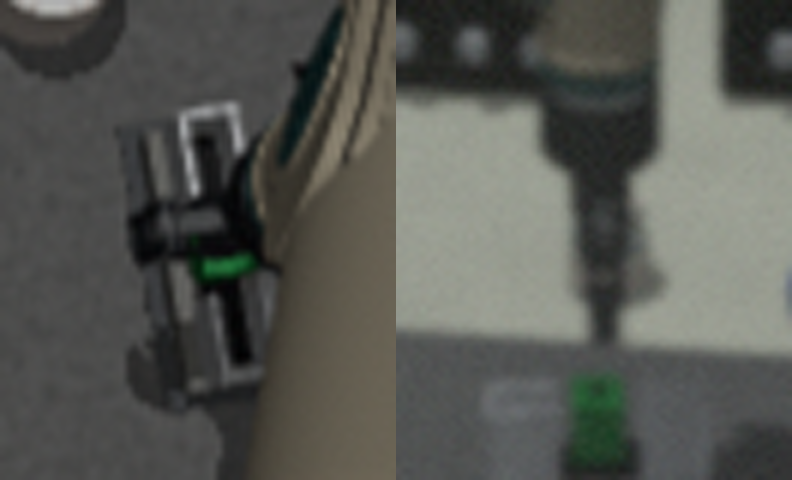

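Call:
{"name": "send_rows", "arguments": {"rows": [[[0.3,-0.3,1,0,0,0],[0.3,-0.35,3,0,0,0],[0.3,-0.35,5,0,0,0],[0.3,-0.35,7,0,0,0],[0.3,-0.35,8.5,0,0,0],[0.3,-0.35,9.4,0,0,0],[0.3,-0.35,9.7,0,0,0],[0.3,-0.35,9.7,0,0,0],[0.3,-0.35,9.7,0,0,0]]]}}

```text
clock: 2.8
eef_pos: [593.1, -200.2, 143.7]
tool_rot: [3.141, -0.001, 0.158]
force: [-0.7, 0.6, 0.4]
width: 85.2
gripper_force: 0.0
```

Run:
```python
from h import *
plan((591.5,-202.4,144),.157)
s=load('side0.pkl')
# side panel1 of c1: off(225,140), scale 4.55; grip top-face centre approx (130,423-360)
P=at_z(s,[(225+130.5/4.55-.5,140+63.5/4.55-.5)],110.);print('grip side',P)
print('slab: predicted side px of top-measured grip',proj(s,[(591.5,-202.4,110),(591.5,-202.4,85)]))
# blue rest top corners side panel 2 (264 offset): 
c=[(302,452),(478,441),(490,486),(302,484)]
B=at_z(s,[(250+(x-264+.5)/4.55-.5,178+(y-360+.5)/4.55-.5) for x,y in c],40.);print('rest side',B.mean(0),B.round(0))
# socket cheeks side
c=[(583,372),(783,402),(782,416),(585,386),(554,447),(757,480),(757,491),(554,460)]
C=at_z(s,[(213+(x-528+.5)/4.55-.5,230+(y-360+.5)/4.55-.5) for x,y in c],110.);print('cheek side',C.mean(0))
```

```text
t 2.8 pos [ 593.1 -200.2  143.7] rot [ 3.1409e+00 -1.3000e-03  1.5770e-01] w 85.2 F [-0.7  0.6  0.4] q7 -1.08
shift cm [-0.19  0.19 -0.03] rotvec [ 0.0007 -0.0013  0.0007]
grip side [[ 590.85930437 -211.27185427  110.        ]]
slab: predicted side px of top-measured grip [[252.76056031 154.80994599]
 [252.79267905 159.77479479]]
rest side [475.39546351 -23.32360054  40.        ] [[552. -31.  40.]
 [407. -61.  40.]
 [395.  -8.  40.]
 [548.   7.  40.]]
cheek side [565.83723312 271.06260514 110.        ]
```

Call:
{"name": "send_rows", "arguments": {"rows": [[[-0.15,0.15,0,0,0,0],[-0.15,0.15,0,0,0,0],[-0.15,0.15,0,0,0,0],[-0.15,0.15,0,0,0,0]]]}}

```text
clock: 3.2
eef_pos: [591.4, -201.8, 143.2]
tool_rot: [3.141, -0.0, 0.158]
force: [0.1, 1.0, -0.3]
width: 85.3
gripper_force: 0.0
```

Call:
{"name": "send_rows", "arguments": {"rows": [[[0,0,0,0,0,0],[0,0,0,0,0,0],[0,0,0,0,0,0],[0,0,0,0,0,0],[0,0,0,0,0,0],[0,0,0,0,0,0],[0,0,0,0,0,0],[0,0,0,0,0,0]]], "grip": 255}}

```text
clock: 4.0
eef_pos: [591.4, -201.8, 143.1]
tool_rot: [3.141, -0.0, 0.158]
force: [0.2, -0.6, 2.0]
width: 33.7
gripper_force: 60.0
```

```bash
python3 -c "
from h import *
plan((591.5,-202.4,144),.157)"
```

```text
t 4.0 pos [ 591.4 -201.8  143.1] rot [ 3.1414e+00 -3.0000e-04  1.5770e-01] w 33.7 F [ 0.2 -0.6  2. ] q7 -1.07
shift cm [-0.    0.06 -0.09] rotvec [ 0.0002 -0.0003  0.0007]
```

Call:
{"name": "send_rows", "arguments": {"rows": [[[0,0,-0.3,0,0,0],[0,0,-1,0,0,0],[0,0,-2,0,0,0],[0,0,-3,0,0,0],[0,0,-4,0,0,0],[0,0,-5,0,0,0],[0,0,-6,0,0,0],[0,0,-7,0,0,0],[0,0,-8,0,0,0],[0,0,-9,0,0,0]]]}}

```text
clock: 5.0
eef_pos: [591.3, -201.7, 233.8]
tool_rot: [3.142, -0.0, 0.158]
force: [0.3, 0.7, -3.0]
width: 33.3
gripper_force: 59.6
```

Call:
{"name": "send_rows", "arguments": {"rows": [[[0,0,-1.5,0,0,0],[0,0,-3,0,0,0],[0,0,-4,0,0,0],[0,0,-4.5,0,0,0],[0,0,-4.5,0,0,0],[0,0,-4.5,0,0,0]]]}}

```text
clock: 5.6
eef_pos: [591.0, -201.6, 277.4]
tool_rot: [-3.141, 0.001, 0.158]
force: [0.4, 0.2, -2.8]
width: 33.2
gripper_force: 59.6
```

Run:
```python
from h import *
from cell import ctrl
for n in('top','side'):pickle.dump(ctrl.get_image(n),open(n+'2.pkl','wb'))
plan((475.9,-23.9,250),.158)
t,s=load('top2.pkl'),load('side2.pkl')
cv2.imwrite('pics/c3.png',np.hstack([crop(t,285,140,66,80,6),crop(s,220,100,66,80,6)]))
```

```text
t 5.7 pos [ 590.9 -201.6  277.1] rot [-3.1409e+00  1.5000e-03  1.5780e-01] w 33.5 F [-0.4  1.  -2.8] q7 -1.08
shift cm [ -8.56 -19.35   2.74] rotvec [-0.0007  0.0015 -0.0002]
```

View pics/c3.png

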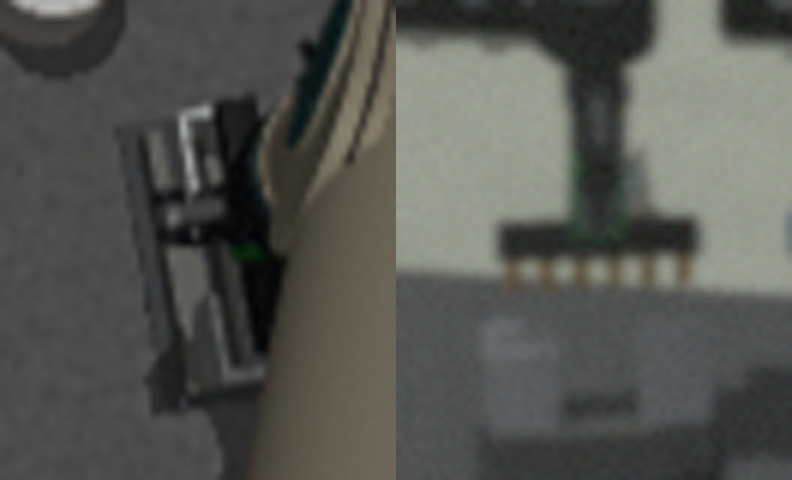

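Call:
{"name": "send_rows", "arguments": {"rows": [[[-0.8,-1.9,0,0,0,0],[-2.2,-5,0,0,0,0],[-3.7,-8.5,0,0,0,0],[-5.2,-12,0,0,0,0],[-6.7,-15.3,0.6,0,0,0],[-7.9,-17.8,1.5,0,0,0],[-8.5,-19.2,2.4,0,0,0],[-8.6,-19.4,2.7,0,0,0],[-8.6,-19.4,2.7,0,0,0],[-8.6,-19.4,2.7,0,0,0]]]}}

```text
clock: 6.7
eef_pos: [476.9, -24.8, 251.2]
tool_rot: [3.141, -0.001, 0.156]
force: [0.8, 0.3, -2.5]
width: 33.5
gripper_force: 60.3
```

Call:
{"name": "send_rows", "arguments": {"rows": [[[0,0,0,0,0,0],[0,0,0,0,0,0],[0,0,0,0,0,0]]]}}

```text
clock: 7.0
eef_pos: [476.2, -24.1, 251.1]
tool_rot: [3.141, -0.001, 0.157]
force: [-0.3, -0.0, -3.0]
width: 33.3
gripper_force: 60.3
```

Run:
```python
from h import *
from cell import ctrl
pickle.dump(ctrl.get_image('side'),open('side3.pkl','wb'))
plan((475.9,-23.9,185),.158)
s=load('side3.pkl')
cv2.imwrite('pics/c4.png',crop(s,235,145,90,75,8))
```

```text
t 7.05 pos [476.1 -24.  251. ] rot [ 3.1415e+00 -4.0000e-04  1.5710e-01] w 33.1 F [-0.1 -0.7 -2.9] q7 -1.37
shift cm [-0.02 -0.02  6.6 ] rotvec [ 0.0001 -0.0004 -0.0009]
```

View pics/c4.png

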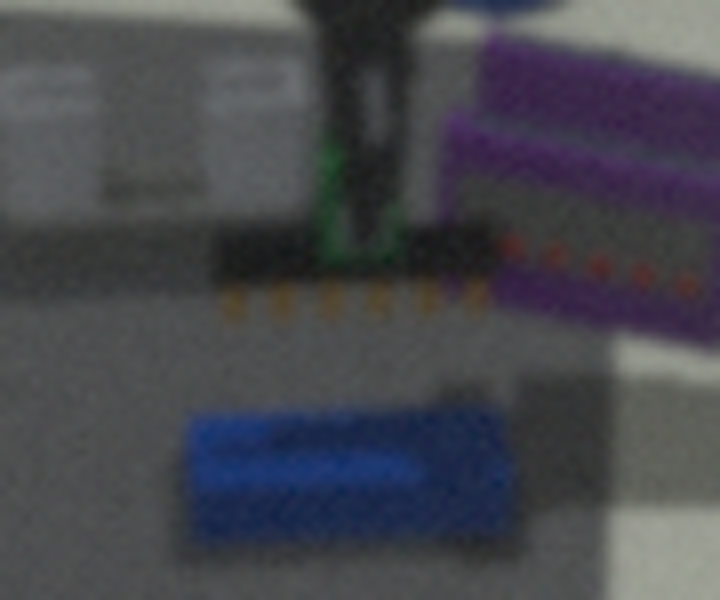

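Call:
{"name": "send_rows", "arguments": {"rows": [[[0,0,1,0,0,0],[0,0,3,0,0,0],[0,0,5,0,0,0],[0,0,6.5,0,0,0],[0,0,7.4,0,0,0],[0,0,8,0,0,0],[0,0,8.4,0,0,0],[0,0,8.7,0,0,0],[0,0,9,0,0,0],[0,0,9,0,0,0]]]}}

```text
clock: 8.05
eef_pos: [476.0, -23.6, 160.9]
tool_rot: [3.142, -0.0, 0.158]
force: [0.7, 0.5, -2.6]
width: 33.5
gripper_force: 60.3
```

Blades are in the groove (no contact force). Lower the rest of the way slowly.

Call:
{"name": "send_rows", "arguments": {"rows": [[[0,0,0.4,0,0,0],[0,0,0.8,0,0,0],[0,0,1.2,0,0,0],[0,0,1.5,0,0,0],[0,0,1.65,0,0,0],[0,0,1.7,0,0,0],[0,0,1.75,0,0,0],[0,0,1.75,0,0,0]]]}}

```text
clock: 8.85
eef_pos: [476.0, -23.6, 143.5]
tool_rot: [3.142, -0.0, 0.158]
force: [-0.4, 0.4, -3.4]
width: 33.3
gripper_force: 60.3
```

Call:
{"name": "send_rows", "arguments": {"rows": [[[0,0,0.04,0,0,0],[0,0,0.08,0,0,0],[0,0,0.1,0,0,0],[0,0,0.1,0,0,0]]]}}

```text
clock: 9.25
eef_pos: [476.1, -23.7, 143.0]
tool_rot: [3.142, -0.001, 0.158]
force: [-0.4, 0.2, 5.3]
width: 33.3
gripper_force: 61.3
```

Call:
{"name": "send_rows", "arguments": {"rows": [[[0,0,0,0,0,0],[0,0,0,0,0,0],[0,0,0,0,0,0],[0,0,0,0,0,0],[0,0,0,0,0,0],[0,0,0,0,0,0],[0,0,0,0,0,0],[0,0,0,0,0,0]]], "grip": 0}}

```text
clock: 10.05
eef_pos: [475.9, -23.6, 142.4]
tool_rot: [3.142, -0.0, 0.158]
force: [0.4, -0.1, -0.4]
width: 85.3
gripper_force: 0.0
```

Call:
{"name": "send_rows", "arguments": {"rows": [[[0,0,-1,0,0,0],[0,0,-3,0,0,0],[0,0,-5,0,0,0],[0,0,-7,0,0,0],[0,0,-8,0,0,0],[0,0,-8,0,0,0.15],[0,0,-8,0,0,0.3],[0,0,-8,0,0,0.44],[0,0,-8,0,0,0.58],[0,0,-8,0,0,0.72]]]}}

```text
clock: 11.05
eef_pos: [475.8, -23.6, 222.6]
tool_rot: [-3.141, 0.0, -0.568]
force: [-0.0, 0.3, 0.8]
width: 85.4
gripper_force: 0.0
```

```bash
python3 -c "
from h import *
plan((476.1,-23.7,223),.158+np.pi/2)"
```

```text
t 11.05 pos [475.8 -23.6 222.6] rot [-3.1415e+00  2.0000e-04 -5.6800e-01] w 85.4 F [-0.   0.3  0.8] q7 -1.89
shift cm [ 0.04 -0.01 -0.04] rotvec [-3.0000e-04 -0.0000e+00 -2.2968e+00]
```

Call:
{"name": "send_rows", "arguments": {"rows": [[[0,0,0,0,0,-0.14],[0,0,0,0,0,-0.28],[0,0,0,0,0,-0.42],[0,0,0,0,0,-0.56],[0,0,0,0,0,-0.7],[0,0,0,0,0,-0.84],[0,0,0,0,0,-0.98],[0,0,0,0,0,-1.12],[0,0,0,0,0,-1.26],[0,0,0,0,0,-1.4]]]}}

```text
clock: 12.05
eef_pos: [475.7, -23.7, 222.5]
tool_rot: [-3.142, 0.0, 0.843]
force: [-0.2, -0.6, -0.2]
width: 85.3
gripper_force: 0.0
```

Call:
{"name": "send_rows", "arguments": {"rows": [[[0,0,0,0,0,-0.14],[0,0,0,0,0,-0.28],[0,0,0,0,0,-0.42],[0,0,0,0,0,-0.56],[0,0,0,0,0,-0.7],[0,0,0,0,0,-0.84],[0,0,0,0,0,-0.9],[0,0,0,0,0,-0.9],[0,0,0,0,0,-0.9],[0,0,0,0,0,-0.9]]]}}

```text
clock: 13.05
eef_pos: [475.9, -23.7, 222.5]
tool_rot: [-3.141, 0.0, 1.737]
force: [-0.9, -0.1, -0.5]
width: 85.1
gripper_force: 0.0
```

Run:
```python
from h import *
from cell import ctrl
for n in('top','side'):pickle.dump(ctrl.get_image(n),open(n+'4.pkl','wb'))
plan((476.1,-23.7,144),.158+np.pi/2)
t,s=load('top4.pkl'),load('side4.pkl')
cv2.imwrite('pics/c5.png',np.hstack([crop(t,235,175,66,80,6),crop(s,240,130,66,80,6)]))
```

```text
t 13.15 pos [475.9 -23.6 222.5] rot [3.1416e+00 2.0000e-04 1.7373e+00] w 85.3 F [-0.2  1.  -0.2] q7 -0.21
shift cm [-0.01  0.02  7.85] rotvec [0.     0.0002 0.0085]
```

View pics/c5.png

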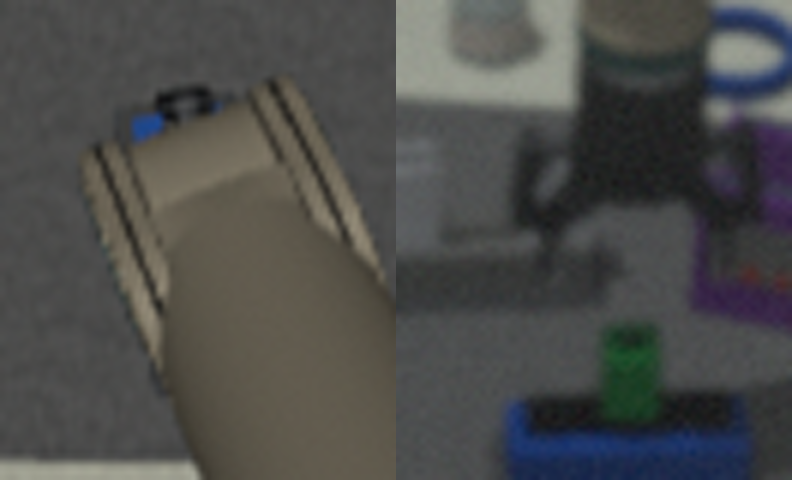

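Call:
{"name": "send_rows", "arguments": {"rows": [[[0,0,1,0,0,0.008],[0,0,2.5,0,0,0.008],[0,0,4.5,0,0,0.008],[0,0,6.2,0,0,0.008],[0,0,7.3,0,0,0.008],[0,0,7.8,0,0,0.008],[0,0,7.9,0,0,0.008],[0,0,7.9,0,0,0.008],[0,0,7.9,0,0,0.008]]]}}

```text
clock: 14.05
eef_pos: [476.3, -23.6, 144.0]
tool_rot: [3.14, 0.0, 1.73]
force: [-0.8, 0.2, 0.9]
width: 85.2
gripper_force: 0.0
```

Call:
{"name": "send_rows", "arguments": {"rows": [[[0,0,0,0,0,0],[0,0,0,0,0,0],[0,0,0,0,0,0],[0,0,0,0,0,0],[0,0,0,0,0,0],[0,0,0,0,0,0],[0,0,0,0,0,0],[0,0,0,0,0,0]]], "grip": 255}}

```text
clock: 14.85
eef_pos: [476.0, -23.7, 143.8]
tool_rot: [3.141, 0.0, 1.73]
force: [-0.2, 0.7, 5.7]
width: 33.3
gripper_force: 60.2
```

Call:
{"name": "send_rows", "arguments": {"rows": [[[0,0,-0.3,0,0,0],[0,0,-1,0,0,0],[0,0,-2,0,0,0],[0,0,-3.5,0,0,0],[0,0,-5.5,0,0,0],[0,0,-8,0,0,0],[0,0,-10.5,0,0,0],[0,0,-12.5,0,0,0],[0,0,-13.5,0,0,0],[0,0,-13.5,0,0,0]]]}}

```text
clock: 15.85
eef_pos: [476.4, -23.8, 279.8]
tool_rot: [3.139, 0.001, 1.729]
force: [0.2, -0.3, -3.7]
width: 33.6
gripper_force: 59.9
```

```bash
python3 -c "
from h import *
plan((567.7,269.4,275),-.105+np.pi/2)"
```

```text
t 15.85 pos [476.4 -23.8 279.8] rot [3.1389e+00 8.0000e-04 1.7294e+00] w 33.6 F [ 0.2 -0.3 -3.7] q7 -0.15
shift cm [27.5  13.65  0.49] rotvec [0.0028 0.0004 0.2636]
```

Call:
{"name": "send_rows", "arguments": {"rows": [[[1.5,0.8,0,0,0,0.02],[4.5,2.2,0,0,0,0.05],[8.5,4.2,0,0,0,0.09],[12.5,6.2,0,0,0,0.13],[16.5,8.2,0,0,0,0.17],[20.5,10.2,0,0,0,0.21],[24,11.9,0.2,0,0,0.24],[26.5,13.1,0.4,0,0,0.263],[27.4,13.6,0.5,0.003,0,0.263],[27.5,13.65,0.5,0.003,0,0.263]]]}}

```text
clock: 16.85
eef_pos: [566.4, 270.5, 271.7]
tool_rot: [-3.136, 0.002, 1.469]
force: [0.1, -0.8, -2.9]
width: 33.3
gripper_force: 60.0
```

Call:
{"name": "send_rows", "arguments": {"rows": [[[0,0,0,0,0,0],[0,0,0,0,0,0],[0,0,0,0,0,0],[0,0,0,0,0,0]]]}}

```text
clock: 17.25
eef_pos: [567.4, 268.3, 273.7]
tool_rot: [-3.139, 0.001, 1.465]
force: [-0.4, 0.6, -3.4]
width: 33.2
gripper_force: 60.0
```

Run:
```python
from h import *
from cell import ctrl
for n in('top','side'):pickle.dump(ctrl.get_image(n),open(n+'5.pkl','wb'))
plan((567.7,269.4,190),-.105+np.pi/2)
t,s=load('top5.pkl'),load('side5.pkl')
cv2.imwrite('pics/c6.png',np.hstack([crop(t,140,140,66,80,6),crop(s,205,205,66,80,6)]))
```

```text
t 17.35 pos [567.3 268.9 273.7] rot [-3.1389e+00  4.0000e-04  1.4660e+00] w 33.4 F [ 0.2  0.1 -3.1] q7 -0.83
shift cm [0.06 0.06 8.37] rotvec [-0.0026  0.0004  0.0002]
```

View pics/c6.png

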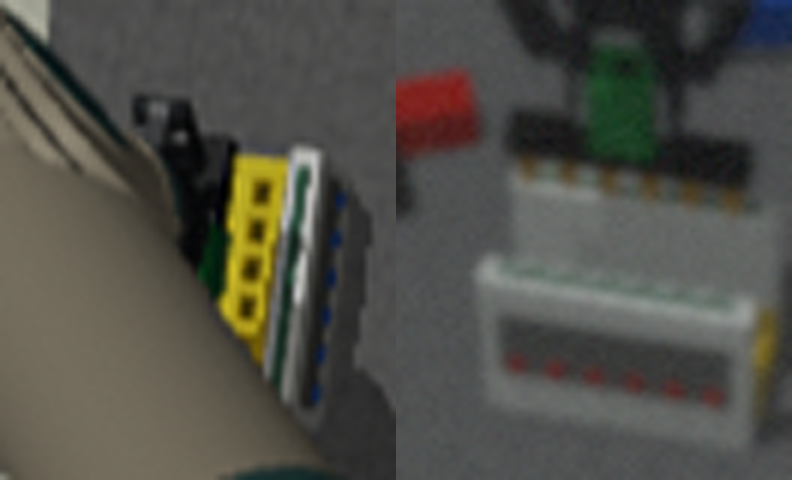

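Call:
{"name": "send_rows", "arguments": {"rows": [[[0.03,0.05,1,-0.002,0,0],[0.03,0.05,3,-0.002,0,0],[0.03,0.05,5.5,-0.002,0,0],[0.03,0.05,7.5,-0.002,0,0],[0.03,0.05,8.8,-0.002,0,0],[0.03,0.05,9.3,-0.002,0,0],[0.03,0.05,9.5,-0.002,0,0],[0.03,0.05,9.5,-0.002,0,0],[0.03,0.05,9.5,-0.002,0,0],[0.03,0.05,9.5,-0.002,0,0]]]}}

```text
clock: 18.35
eef_pos: [567.8, 270.0, 179.3]
tool_rot: [3.141, -0.0, 1.467]
force: [-0.2, 0.6, -2.6]
width: 33.5
gripper_force: 60.1
```

Run:
```python
from h import *
s=load('side5.pkl')
P=at_z(s,[(205+(x-396+.5)/6-.5,205+(y+.5)/6-.5) for x,y in((527,180),(736,210))],142.);print('blades side',P.mean(0),P[0]-P[1])
plan((567.7,269.4,177),-.105+np.pi/2)
```

```text
blades side [565.53609222 264.6572875  142.        ] [113.04908929  -9.00153902   0.        ]
t 18.35 pos [567.8 270.  179.3] rot [ 3.1412e+00 -5.0000e-04  1.4667e+00] w 33.5 F [-0.2  0.6 -2.6] q7 -0.87
shift cm [-0.06 -0.01  0.23] rotvec [ 0.0004 -0.0005  0.0009]
```

Call:
{"name": "send_rows", "arguments": {"rows": [[[-0.03,0,0.3,0,0,0],[-0.05,0,0.6,0,0,0],[-0.05,0,0.8,0,0,0],[-0.05,0,1,0,0,0],[-0.05,0,1.2,0,0,0],[-0.05,0,1.3,0,0,0],[-0.05,0,1.3,0,0,0]]]}}

```text
clock: 19.05
eef_pos: [567.3, 269.2, 165.2]
tool_rot: [-3.14, 0.001, 1.467]
force: [0.8, 0.6, -3.1]
width: 33.3
gripper_force: 60.1
```

Call:
{"name": "send_rows", "arguments": {"rows": [[[0,0,0.4,0,0,0],[0,0,0.8,0,0,0],[0,0,1.2,0,0,0],[0,0,1.6,0,0,0],[0,0,1.9,0,0,0],[0,0,2.05,0,0,0],[0,0,2.1,0,0,0],[0,0,2.1,0,0,0]]]}}

```text
clock: 19.85
eef_pos: [567.4, 269.2, 144.4]
tool_rot: [-3.141, 0.0, 1.467]
force: [0.8, 0.3, -3.7]
width: 33.5
gripper_force: 60.1
```

Call:
{"name": "send_rows", "arguments": {"rows": [[[0,0,0.04,0,0,0],[0,0,0.08,0,0,0],[0,0,0.1,0,0,0],[0,0,0.1,0,0,0],[0,0,0.1,0,0,0]]]}}

```text
clock: 20.35
eef_pos: [567.4, 269.3, 143.9]
tool_rot: [-3.141, 0.0, 1.467]
force: [-1.5, -0.2, 2.2]
width: 33.5
gripper_force: 60.5
```

Call:
{"name": "send_rows", "arguments": {"rows": [[[0,0,0.03,0,0,0],[0,0,0.04,0,0,0],[0,0,0.04,0,0,0]]]}}

```text
clock: 20.65
eef_pos: [567.4, 269.3, 143.8]
tool_rot: [-3.141, 0.0, 1.467]
force: [-2.5, -1.1, 5.8]
width: 33.4
gripper_force: 61.1
```

Call:
{"name": "send_rows", "arguments": {"rows": [[[0,0,0,0,0,0],[0,0,0,0,0,0],[0,0,0,0,0,0],[0,0,0,0,0,0],[0,0,0,0,0,0],[0,0,0,0,0,0],[0,0,0,0,0,0],[0,0,0,0,0,0]]], "grip": 0}}

```text
clock: 21.45
eef_pos: [567.3, 269.2, 143.0]
tool_rot: [-3.141, 0.0, 1.467]
force: [0.8, 0.7, 0.2]
width: 85.2
gripper_force: 0.0
```

Call:
{"name": "send_rows", "arguments": {"rows": [[[0,0,-0.5,0,0,0],[0,0,-2,0,0,0],[0,0,-4,0,0,0],[0,0,-7,0,0,0],[0,0,-10,0,0,0],[0,0,-13,0,0,0],[-4,0,-14,0,0,0],[-8,0,-14,0,0,0],[-12,0,-14,0,0,0],[-16,0,-14,0,0,0]]]}}

```text
clock: 22.45
eef_pos: [550.7, 108.8, 284.7]
tool_rot: [3.14, 0.0, 1.467]
force: [-0.2, -0.8, -0.6]
width: 85.4
gripper_force: 0.0
```

Call:
{"name": "send_rows", "arguments": {"rows": [[[-4,0,0,0,0,0],[-8,0,0,0,0,0],[-10,0,0,0,0,0],[-10,0,0,0,0,0],[-10,0,0,0,0,0]]]}}

```text
clock: 22.95
eef_pos: [540.7, 11.1, 284.2]
tool_rot: [3.141, -0.001, 1.466]
force: [-0.0, 0.5, 0.2]
width: 85.2
gripper_force: 0.0
```

Run:
```python
from h import *
from cell import ctrl
t,s=ctrl.get_image('top'),ctrl.get_image('side')
cv2.imwrite('pics/c7.png',np.hstack([crop(t,150,140,66,80,6),crop(s,205,205,66,80,6)]))
plan((567.7,269.4,177),-.105+np.pi/2)
```

```text
t 23.05 pos [540.8  12.6 283.8] rot [ 3.1413e+00 -1.0000e-03  1.4691e+00] w 85.6 F [-0.6  0.3 -0.2] q7 -0.43
shift cm [25.81  0.07 10.71] rotvec [ 0.0003 -0.001   0.0033]
```

View pics/c7.png

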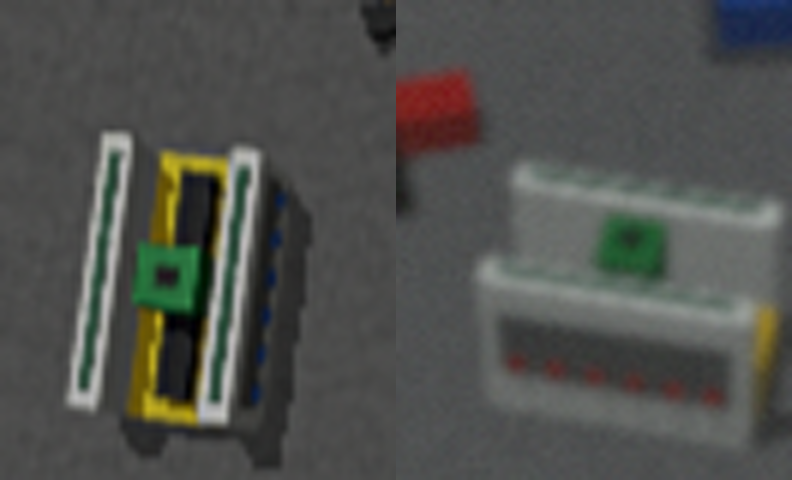

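The picture shows the plug seated between the cheeks, with the grip top at (168,277) level with the cheek tops and the bar on the yellow face. The arm is clear.

```bash
python3 -c "
from cell import ctrl
print(ctrl.finish_job())"
```

```text
the job is handed in; nothing more can be done
None
```

The plug was lifted out of its guides, stood in the blue rest and released, then regripped by its other two faces and lowered into the yellow socket until its bar met the slotted face. It was released there, the arm backed clear, and the job was handed in at about 23 s; the hand-in returned no verdict.

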